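Vent the hand vacuum pump and hold its plunger at the set mark

ROBOT

A 6-joint arm with a two-finger parallel gripper is mounted at the origin on a cart in front of the work surface, level with it; the furniture and walls round the work are solid. World frame = base frame: x ahead of the robot, y to its left, z up, the work surface at z = 0. Lengths are in mm, angles in degrees, forces in N, time in s.
With the tool pointing down it reaches from about 350 to 850 mm from the base axis. Payload 8.1 kg.
Tool frame: the origin (TCP) lies midway between the tips of the shut fingers; the grasp point (between the pads) lies 19 mm behind it; z points along the fingers, y is the line along which they close (so a half turn about z gives the same grasp; the last joint's range is limited). The gripper opens to 85 mm and grips with 20 to 120 N. Pads are 22 mm wide; open, the fingers measure 114 mm over their backs; the gripper's body (76 mm by 85 mm) begins 54 mm behind the grasp point. The pads swing forward as they close: fully open they stand 13 mm farther back than shut.
Start: joints at [68.159, 7.471, 85.268, -0, 87.261, -4.893], TCP at [174.881, 573.953, 231.292] pointing down, gripper open.
Joint ranges: [-169.43, 169.43], [-51.17, 129.36], [1.28, 143.12], [-76.62, 256.62], [0, 156.53], [-152.29, 152.29]. Speed limits (degrees/s): [136.94, 136.94, 159.86, 180, 180, 180].

INTERFACE

Orientations are given as [roll, pitch, yaw] about the fixed x, y, z axes, in that order (R = Rz(yaw) Ry(pitch) Rx(roll)).
In Python, from bench import r, eyes, readout gives the robot as it stands (r), with the cameras (eyes) and the readings (readout).
- The arm moves only by the tool tcp_steps, called after "Call:" as a command line: name --pt "numbers of a row" for each row, then --argument value for the rest. Schema: {"type":"object","properties":{"offsets":{"type":"array","items":{"type":"object","properties":{"ax":{"type":"number"},"ay":{"type":"number"},"az":{"type":"number"},"tx":{"type":"number"},"ty":{"type":"number"},"tz":{"type":"number"},"jaw":{"type":"number"}},"additionalProperties":false,"required":["jaw"]},"minItems":1,"maxItems":8},"force":{"type":"number"},"only":{"type":"string"},"quiet":{"type":"boolean"},"lines":{"type":"string"}},"required":["offsets"],"additionalProperties":false}. offsets is a list of rows, 1 to 8 of them, each an object with the fields ax, ay, az (a rotation vector in a scale on which 1.0 is 90 degrees), tx, ty, tz (the shift in fractions of the full range, 1 being 750 mm), jaw (the finger opening in mm); a field left out counts as zero (the opening has to be given); each row is the pose to reach, as a shift and turn from the pose commanded when the call began, along the tool's axes at that moment; what a row does not reach only later rows make up. A row lasts 1/8 s, in which the tool goes at most 62.5 mm and 10.7 degrees, less where a joint would pass 70% of its speed; a pose out of reach is approached as far as the arm can. The fingers move at their own pace and stop on an object; force is the grip in N (left out, the last holds). Time passes only in rows, so rows that do not move let the fingers close. The tool returns the time, the measured TCP pose, the force, the opening and the grip force at its end. only (a regular expression) keeps the lines of the reply that match it, lines (a string "A,B") keeps lines A to B, and quiet returns only ok. Shift and turn numbers lie between -1 and 1, and a call with a number outside is refused. Input that does not fit is refused with a message, and nothing moves.
- readout.sense(): the state, without advancing time (a new reading comes with each control period).
- eyes.snapshot(name): name is "scene" or "top"; returns a dict with "pixels" (384x512x3 uint8, blue, green, red), "fx", "fy", "cx", "cy" (pixels), "pose" (4x4, takes a point from camera to world coordinates). Camera axes: x right, y up, looking along -z (the intrinsics and any distortion apply to the point x, -y, -z); pixel columns grow to the right and rows downward; lengths in mm; the calibration is good to about 2 mm. A picture is of the moment at which its call begins. There is no depth.
- r.hand_in(): hands the job in; it is judged then, once.
The state is a dict: "time": time; "joint_pos": joint angles; "qd": joint speeds; "joint_efforts": joint torques, N m; "tool_pos": TCP position; "tcp_rot": TCP orientation; "ft_force": force on the tool from outside, world axes, zero at the start; "wrist_torque": the same for the moment, N m; "finger_gap": finger opening in mm; "grip_force": force on a finger pad.
Only numpy, scipy, OpenCV 4.12 (cv2) and the standard library are available. Lean on these libraries where they do the work, as an engineer would, in place of code of your own. Each camera call takes 0.05 s, during which the arm holds its last target. There are 200 camera calls.

TASK

Get the hand vacuum pump ready for a leak test: pull its sprung vent lever through its whole stroke, over towards the plunger end until it stops, and ease it slowly back home without letting it snap. Then take the telescoping plunger rod by its handle end, draw it out against its spring until the black handle disc is in line with the pointer of the index clip on the scale, and finish while still holding it there steadily. Leave the flask, the timer and the vial where they stand.

Things in the scene. Friction and masses are not known exactly. Their poses are not given: they have to be found in the camera images.
- pump: fixed hand vacuum pump: grey base plate 410 x 96 x 12 mm (x -217 to +193), white lying barrel 44 mm across, axis along the body's x, 90 mm above the bench. Origin: under the plate on the barrel's line; z up. The plunger draws out along its own -x, roughly to the robot's right; +y roughly faces the robot. Barrel with gland nut: x -35 to +114 mm, top below 118 mm; a gauge is on its +y side
- lever (a joint): sprung vent lever at the rear (+x) end, rad: 0 = home, leaning back 0.45 rad from the vertical towards +x; grows as its grip is pulled up and over towards the body's -x; 0.9 = end stop, leaning 0.45 rad towards -x. Return spring: about 2.5 N at the grip at home, 7 N at the end stop; let go, it snaps back
- lever_grip (a point): centre of the lever's black cross grip, a round bar 24 mm in diameter, 46 mm long along the pump's y (T-handle), on the end of a 10 mm steel arm that slopes away below its middle, 120 mm from the hinge; 178 mm above the bench at both ends of the stroke, 190 mm at the middle. Best pinched from above by its two long flanks, a little above its centre
- lever_hinge (a point): hinge of the lever, 70 mm above the bench; the hinge axis runs along the pump's y, so the grip moves in the pump's x-z plane
- rod: the telescoping plunger rod, sliding along the pump's -x only; origin on its axis (90 mm above the bench), over the pump's origin when home, so 94 mm from the disc's centre; axes as the pump's. Stop at 120 mm of draw. Spring: 4 N at home, 80 N/m more as it comes out (12 N at 100 mm), plus a little damping; let go, it goes home. A middle tube 23 mm across follows at half the draw
- handle (a point): centre of the plunger's black handle disc, 48 mm in diameter, 8 mm thick, faces across the pump's x, 90 mm above the bench; at pump x = -94 mm when home. Behind it (+x) 45 mm of bare steel rod, 12 mm in diameter, can be grasped from above when home, more when drawn; nothing within 50 mm beside the rod there is higher than 56 mm above the bench
- index_tip (a point): pointer tip of the index clip, a small dark steel clip with an upright pointer (tip 54 mm above the bench) fixed on the scale on the base plate, 25 mm to the +y side of the rod's line; axes as the pump's. It marks the length: the disc's centre must come to the same x along the pump as this tip (50 to 100 mm of draw)
- flask: conical glass flask, 84 mm wide, 125 mm high, standing behind the pump; origin under its centre; bystander
- timer: small upright timer, 42 x 64 x 77 mm, behind the pump; origin under its centre; bystander
- vial: white capped vial, 26 mm wide, 49 mm high, to the right of the pump; origin under its centre; bystander

How it is judged (in metres and radians):
On the way, in this order (a step that is already met when the one before it is completed fails the run):
1. the vent lever is pulled to the end of its stroke (0.83 rad or more) (value of joint lever above 0.83 rad), for 0.1 s.
2. the vent lever is back home (under 0.06 rad) (value of joint lever below 0.06 rad), for 0.2 s.
3. the plunger is drawn to the pointer, held by the fingers (x of handle in the frame of index_tip between -0.005 and 0.005 m and contact force between the fingers and rod above 3 N), for 0.5 s.
At the end, for the whole second after the job is handed in: The fingers hold the plunger (contact over 3 N) with the centre of its handle disc within 5 mm of the pointer tip along the pump, moving slower than 10 mm/s, and the vent lever is home (under 0.06 rad) (all of step 3 and linear speed of rod below 0.01 m/s and value of joint lever below 0.06 rad); the arm keeps its last pose, push and grip.
It fails at once if the vent lever snaps back (returns faster than 1.5 rad/s while more than 0.15 rad from home) (value of joint lever above 0.15 rad and velocity of joint lever below -1.5 rad/s).
It fails at once if the flask, timer or vial is moved more than 20 mm (distance of any of flask, timer, vial from where it was at the start of the episode above 0.02 m).
It also fails if it takes over 51 s, if anything falls off the work surface, if the arm or the gripper's body presses on something with over 40 N, if the wrist force passes 120 N, or if a joint passes its speed limit or range.

## Working session

There is one attempt and no reset: what is moved stays moved. The work goes in short steps, Python scripts to look and compute and a tool call to move; the robot and the scene stay as the last step left them, time stands still between calls to the robot, and variables do not carry over. Pictures are saved under pics/ and viewed, at most 13 in all, crops included, and the job is handed in when it is done.

```bash
ls; mkdir -p pics; python3 - <<'E'
from bench import r, eyes, readout
import cv2,pickle
S={n:eyes.snapshot(n) for n in("scene","top")}
pickle.dump(S,open('s0.pkl','wb'))
for n in S:
    cv2.imwrite(f'pics/{n}0.png',S[n]['pixels']); print(n,{k:v for k,v in S[n].items() if k!='pixels'})
print(readout.sense())
E
```

```text
bench.py
pics
scene {'fx': 347.0752940484092, 'fy': 347.0752940484092, 'cx': 254.98935088420708, 'cy': 187.50460473405232, 'pose': array([[ 5.13958915e-01,  5.09113647e-01, -6.90398094e-01,
        -7.35672228e+01],
       [-8.57532815e-01,  2.84299752e-01, -4.28731994e-01,
        -5.19367530e+02],
       [-2.19933020e-02,  8.12389652e-01,  5.82700050e-01,
         6.97363033e+02],
       [ 0.00000000e+00,  0.00000000e+00,  0.00000000e+00,
         1.00000000e+00]])}
top {'fx': 395.2619024270839, 'fy': 395.2619024270839, 'cx': 257.70736557175496, 'cy': 197.08120623118967, 'pose': array([[-2.20599130e-02,  9.93445802e-01, -1.12155246e-01,
         4.91161476e+02],
       [-9.99388552e-01, -2.49565250e-02, -2.44886493e-02,
        -1.00409023e+02],
       [-2.71271510e-02,  1.11546451e-01,  9.93388900e-01,
         1.20710864e+03],
       [ 0.00000000e+00,  0.00000000e+00,  0.00000000e+00,
         1.00000000e+00]])}
{'time': 0.1, 'joint_pos': array([ 6.81601100e+01,  7.50994434e+00,  8.53230484e+01,  1.26104006e-03,
        8.72613637e+01, -4.89160994e+00]), 'qd': array([-0.00686361, -0.09195139, -0.07098556,  0.09807778, -0.04134814,
       -0.04155089]), 'joint_efforts': array([ 8.73006265e-04, -5.70952392e+01, -5.01941800e+01, -1.37634902e-04,
        8.13972816e-03,  1.34597724e-05]), 'tool_pos': array([174.67848089, 573.49780933, 230.35796733]), 'tcp_rot': array([-1.79906095e+02, -9.30078363e-03,  1.63051651e+02]), 'ft_force': array([-0.44556687, -0.27102429,  0.86543842]), 'wrist_torque': array([0.00958205, 0.01363278, 0.07644825]), 'grip_force': 0.0, 'finger_gap': 85.16577114414369}
```

View pics/scene0.png

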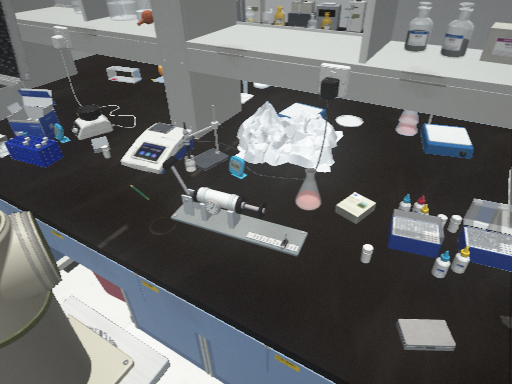

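View pics/top0.png

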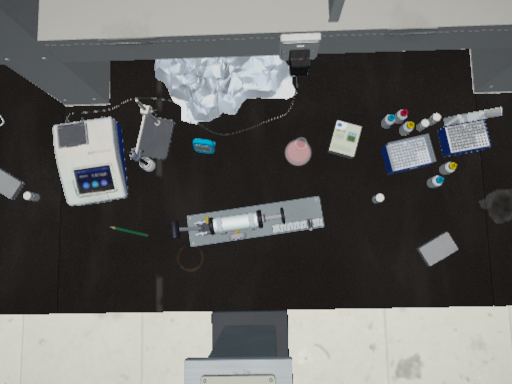

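The pump's plate runs from about (188,233) to (323,212) in the top view. I can also see the lever grip at (175,229), the disc at (282,216) and the clip near (311,224). In the scene view the grip is near (178,172), the disc near (263,209) and the clip near (286,240). I'll zoom in on both views.

```bash
python3 - <<'E'
import pickle,cv2
S=pickle.load(open('s0.pkl','rb'))
a=S['top']['pixels'][185:260,165:335]; b=S['scene']['pixels'][155:260,160:320]
cv2.imwrite('pics/ct.png',cv2.resize(a,(680,300),interpolation=cv2.INTER_CUBIC))
cv2.imwrite('pics/cs.png',cv2.resize(b,(800,525),interpolation=cv2.INTER_CUBIC))
E
```

```text
(no output)
```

View pics/ct.png

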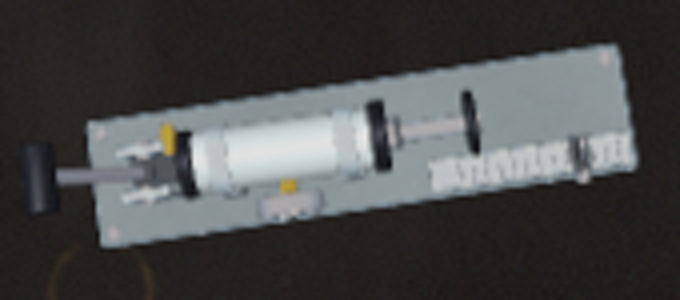

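View pics/cs.png

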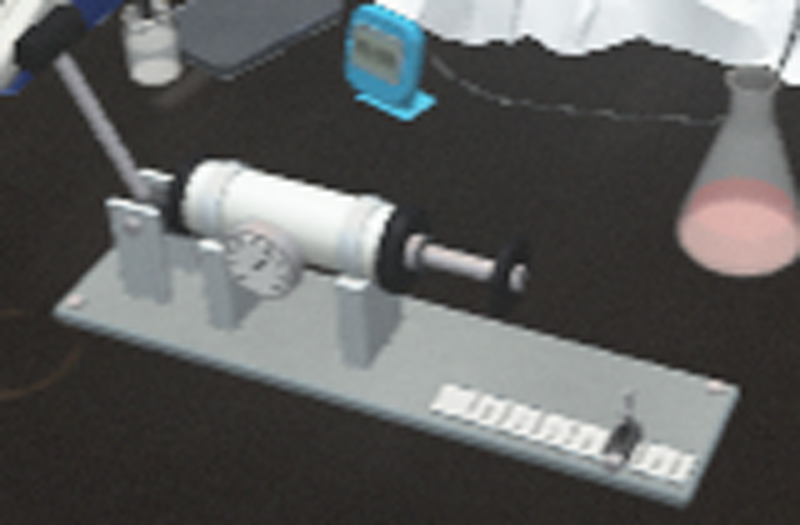

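```bash
cat > h.py <<'E'
import numpy as np,pickle,cv2
def ray(s,p):
    d=np.array([(p[0]-s['cx'])/s['fx'],-(p[1]-s['cy'])/s['fy'],-1.]); d=s['pose'][:3,:3]@d
    return s['pose'][:3,3],d/np.linalg.norm(d)
def plane(s,p,z):
    o,d=ray(s,p); return o+d*(z-o[2])/d[2]
def tri(a,pa,b,pb):
    o1,d1=ray(a,pa);o2,d2=ray(b,pb)
    t=np.linalg.lstsq(np.c_[d1,-d2],o2-o1,rcond=None)[0]
    p,q=o1+t[0]*d1,o2+t[1]*d2
    return (p+q)/2,np.linalg.norm(p-q)
def proj(s,X):
    c=s['pose'][:3,:3].T@(np.asarray(X)-s['pose'][:3,3]); return np.array([s['cx']-s['fx']*c[0]/c[2],s['cy']+s['fy']*c[1]/c[2]])
T=lambda p:((p[0]+.5)/4-.5+165,(p[1]+.5)/4-.5+185)
C=lambda p:((p[0]+.5)/5-.5+160,(p[1]+.5)/5-.5+155)
E
python3 - <<'E'
from h import *
S=pickle.load(open('s0.pkl','rb'));t,s=S['top'],S['scene']
np.set_printoptions(precision=1,suppress=True)
for n,a,b in [('grip',(38,179),(53,37)),('disc',(470,122),(511,270)),('tip',(582,152),(629,397)),('nut',(377,134),(400,247)),('RR',(617,44),(738,390)),('RF',(637,165),(690,492))]:
    print(n,*tri(t,T(a),s,C(b)), plane(t,T(a),dict(grip=178,disc=90,tip=54,nut=90).get(n,12)),plane(s,C(b),dict(grip=178,disc=90,tip=54,nut=90).get(n,12)))
P=np.array([plane(t,T(a),12)[:2] for a in [(88,121),(617,44),(637,165),(103,247)]])
B=np.array([[193,-48],[-217,-48],[-217,48],[193,48.]])
# pump frame: yaw fit
pc,bc=P.mean(0),B.mean(0);H=(B-bc).T@(P-pc);U,_,Vt=np.linalg.svd(H);R=(U@Vt).T
if np.linalg.det(R)<0:print('flip')
o=pc-R@bc;print('origin',o,'yaw',np.degrees(np.arctan2(R[1,0],R[0,0])),'res',P-(B@R.T+o))
print('plate lens',np.linalg.norm(P-np.roll(P,1,0),axis=1))
W=lambda x,y,z:np.r_[R@[x,y]+o,z]
for n,q in [('disc',(-94,0,90)),('nut',(-35,0,90)),('hinge+grip',(0,0,0))]:print(n,W(*q))
# grip pump coords
g=tri(t,T((38,179)),s,C((53,37)))[0];i=tri(t,T((582,152)),s,C((629,397)))[0];d=tri(t,T((470,122)),s,C((511,270)))[0]
for x in(g,i,d):print('pump',R.T@(x[:2]-o),x[2])
print('tip scene@54',R.T@(plane(s,C((629,397)),54)[:2]-o),'disc scene@90',R.T@(plane(s,C((511,270)),90)[:2]-o),'disc top@90',R.T@(plane(t,T((470,122)),90)[:2]-o))
# masks: scene black areas of disc/tip prediction
for y in[0]:print([ (np.round((proj(s,W(x,25,54))-[160,155])*5),x) for x in(-150,-160,-170,-180,-190)])
E
```

```text
grip [529.3 143.5 178.3] 4.164548984068964 [528.  145.2 178. ] [530.7 142.  178. ]
disc [ 564.7 -141.7   93.6] 2.5581527298071487 [ 564.3 -140.7   90. ] [ 569.4 -140.4   90. ]
tip [ 544.1 -224.7   53.8] 4.757163884129336 [ 542.9 -222.6   54. ] [ 545.5 -226.7   54. ]
nut [557.4 -74.9  89. ] 0.05645655806712018 [557.3 -74.9  90. ] [556.4 -75.6  90. ]
RR [ 626.4 -257.1    7.4] 0.03814656414608876 [ 625.9 -256.5   12. ] [ 621.7 -258.9   12. ]
RF [ 534.5 -268.7   13.3] 2.1651890265824627 [ 534.  -267.9   12. ] [ 536.4 -269.    12. ]
origin [553.2 -48.7] yaw 97.13913417462713 res [[ 0.2 -2.2]
 [-1.9  1.5]
 [ 1.5  2.1]
 [ 0.1 -1.4]]
plate lens [ 96.1 406.1  92.5 406.7]
disc [ 564.8 -142.    90. ]
nut [557.5 -83.4  90. ]
hinge+grip [553.2 -48.7   0. ]
pump [193.7  -0.3] 178.28433752709736
pump [-173.5   30.8] 53.84464379076735
pump [-93.7   0.1] 93.61568015601182
tip scene@54 [-175.6   29.8] disc scene@90 [-93.   -4.7] disc top@90 [-92.7   0.4]
[(array([585., 377.]), -150), (array([603., 382.]), -160), (array([620., 387.]), -170), (array([638., 391.]), -180), (array([655., 396.]), -190)]
```

The manual's scale: shifts go in shares of 750 mm and turns go in shares of 90 degrees. Converting my numbers, -464.5 mm / 750 = -0.6193, -308.5 mm / 750 = -0.4113, -24.1 degrees / 90 = -0.2678.

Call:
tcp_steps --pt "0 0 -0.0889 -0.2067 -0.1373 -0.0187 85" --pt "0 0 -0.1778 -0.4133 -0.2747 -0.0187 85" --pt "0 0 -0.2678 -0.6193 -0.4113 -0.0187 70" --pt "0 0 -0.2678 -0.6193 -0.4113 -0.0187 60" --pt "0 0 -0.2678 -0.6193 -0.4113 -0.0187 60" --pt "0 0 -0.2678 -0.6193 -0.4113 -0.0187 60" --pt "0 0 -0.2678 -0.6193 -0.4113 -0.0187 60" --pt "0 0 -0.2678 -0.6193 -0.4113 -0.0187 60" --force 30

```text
refused: offsets[0]: [0, 0, -0.0889, -0.2067, -0.1373, -0.0187, 85] is not of type 'object' (schema: type "object"). Nothing was moved.
```

Refused on format, not on reach. It needs a list of objects with named fields.

Call:
tcp_steps --offsets '[{"az": -0.0889,"tx": -0.2067,"ty": -0.1373,"tz": -0.0187,"jaw": 85},{"az": -0.1778,"tx": -0.4133,"ty": -0.2747,"tz": -0.0187,"jaw": 85},{"az": -0.2678,"tx": -0.6193,"ty": -0.4113,"tz": -0.0187,"jaw": 70},{"az": -0.2678,"tx": -0.6193,"ty": -0.4113,"tz": -0.0187,"jaw": 60},{"az": -0.2678,"tx": -0.6193,"ty": -0.4113,"tz": -0.0187,"jaw": 60},{"az": -0.2678,"tx": -0.6193,"ty": -0.4113,"tz": -0.0187,"jaw": 60},{"az": -0.2678,"tx": -0.6193,"ty": -0.4113,"tz": -0.0187,"jaw": 60},{"az": -0.2678,"tx": -0.6193,"ty": -0.4113,"tz": -0.0187,"jaw": 60}]' --force 30

```text
time: 1.1
tool_pos: [493.3, 186.3, 244.1]
tcp_rot: [180.0, -0.0, -172.8]
ft_force: [0.4, 0.4, -0.3]
finger_gap: 59.9
grip_force: 0.0
```

Call:
tcp_steps --offsets '[{"jaw": 50},{"jaw": 50}]'

```text
time: 1.35
tool_pos: [492.2, 188.0, 243.7]
tcp_rot: [180.0, -0.1, -172.9]
ft_force: [0.1, 0.7, -0.6]
finger_gap: 50.2
grip_force: 0.0
```

In the tool's units: -49 mm / 750 = -0.0653, -31 mm / 750 = -0.0413.

Call:
tcp_steps --offsets '[{"tx": -0.0213,"ty": -0.0333,"jaw": 50},{"tx": -0.0413,"ty": -0.0653,"jaw": 50},{"tx": -0.0413,"ty": -0.0653,"jaw": 50},{"tx": -0.0413,"ty": -0.0653,"jaw": 50}]'

```text
time: 1.85
tool_pos: [528.5, 144.8, 244.1]
tcp_rot: [180.0, -0.0, -172.8]
ft_force: [-0.2, -0.3, 1.3]
finger_gap: 49.8
grip_force: 0.0
```

```bash
python3 - <<'E'
from bench import r, eyes, readout
from h import *
s=eyes.snapshot('scene');t=eyes.snapshot('top')
a=s['pixels'][110:215,140:260];b=t['pixels'][190:270,150:270]
cv2.imwrite('pics/g1.png',np.hstack([cv2.resize(a,None,fx=3.3,fy=3.3,interpolation=2),cv2.resize(cv2.copyMakeBorder(b,0,25,0,0,0),None,fx=3.3,fy=3.3,interpolation=2)]))
print(readout.sense()['tool_pos'])
E
```

```text
[528.61107081 144.68594903 244.2891802 ]
```

View pics/g1.png

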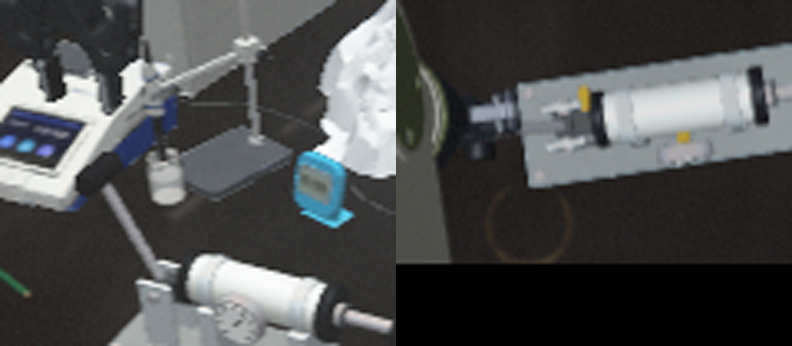

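The fingertips are at about (45,100) and (108,108) in the left crop. They sit above and either side of the grip at (92,178), so I'll descend and close.

In the tool's units: 79 mm / 750 = 0.1053, 70 mm / 750 = 0.0933.

Call:
tcp_steps --offsets '[{"ty": -0.0013,"tz": 0.0533,"jaw": 50},{"ty": -0.0013,"tz": 0.0933,"jaw": 50},{"ty": -0.0013,"tz": 0.1053,"jaw": 50},{"ty": -0.0013,"tz": 0.1053,"jaw": 50},{"ty": -0.0013,"tz": 0.1053,"jaw": 20},{"ty": -0.0013,"tz": 0.1053,"jaw": 20},{"ty": -0.0013,"tz": 0.1053,"jaw": 20},{"ty": -0.0013,"tz": 0.1053,"jaw": 20}]' --force 40

```text
time: 2.95
tool_pos: [530.5, 143.4, 167.4]
tcp_rot: [179.9, 0.2, -172.8]
ft_force: [-1.9, 5.3, 6.7]
finger_gap: 23.1
grip_force: 39.6
```

```bash
python3 -c "
from bench import r, eyes, readout;s=readout.sense();print(s['wrist_torque'],s['ft_force'])"
```

```text
[ 0.73244292  0.24988071 -0.0123055 ] [-1.88515589  5.25549253  6.74218438]
```

In the tool's units: -61 mm / 750 = -0.0813, -25.5 mm / 750 = -0.034.

Call:
tcp_steps --offsets '[{"ty": -0.0107,"tz": -0.0047,"jaw": 20},{"ty": -0.0227,"tz": -0.0087,"jaw": 20},{"ty": -0.034,"tz": -0.012,"jaw": 20},{"ty": -0.0453,"tz": -0.014,"jaw": 20},{"ty": -0.0573,"tz": -0.0153,"jaw": 20},{"ty": -0.0693,"tz": -0.016,"jaw": 20},{"ty": -0.0813,"tz": -0.0153,"jaw": 20},{"ty": -0.0813,"tz": -0.0153,"jaw": 20}]'

```text
time: 3.95
tool_pos: [538.7, 82.4, 179.6]
tcp_rot: [179.9, 0.3, -172.9]
ft_force: [-1.0, 5.2, 8.7]
finger_gap: 22.4
grip_force: 41.5
```

```bash
python3 - <<'E'
from bench import r, eyes, readout
from h import *
s=eyes.snapshot('scene')
cv2.imwrite('pics/g2.png',cv2.resize(s['pixels'][110:215,140:260],None,fx=4,fy=4,interpolation=2))
E
```

```text
(no output)
```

View pics/g2.png

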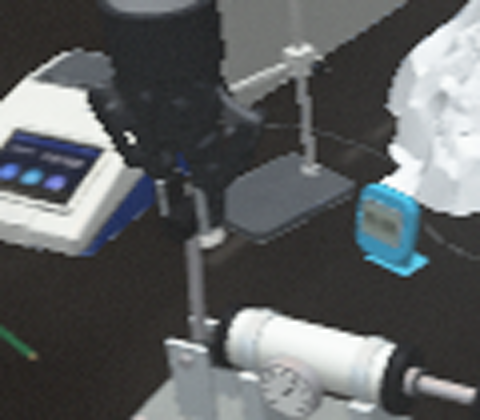

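The lever follows the fingers and now stands about upright, its arm running from (190,330) to (195,220). I'll carry on to the end stop.

In the tool's units: -42.5 mm / 750 = -0.0567, -35 mm / 750 = -0.0467.

Call:
tcp_steps --offsets '[{"ty": -0.012,"tz": 0.0013,"jaw": 20},{"ty": -0.024,"tz": 0.004,"jaw": 20},{"ty": -0.0353,"tz": 0.0067,"jaw": 20},{"ty": -0.0467,"tz": 0.0107,"jaw": 20},{"ty": -0.0567,"tz": 0.0147,"jaw": 20},{"ty": -0.0567,"tz": 0.0147,"jaw": 20},{"ty": -0.0567,"tz": 0.0147,"jaw": 20}]'

```text
time: 4.88
tool_pos: [543.9, 41.6, 168.9]
tcp_rot: [179.8, 0.3, -172.8]
ft_force: [-2.5, 9.1, 13.1]
finger_gap: 22.8
grip_force: 41.0
```

```bash
python3 - <<'E'
from bench import r, eyes, readout
from h import *
s=eyes.snapshot('scene')
cv2.imwrite('pics/g3.png',cv2.resize(s['pixels'][110:215,140:260],None,fx=4,fy=4,interpolation=2))
E
```

```text
(no output)
```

View pics/g3.png

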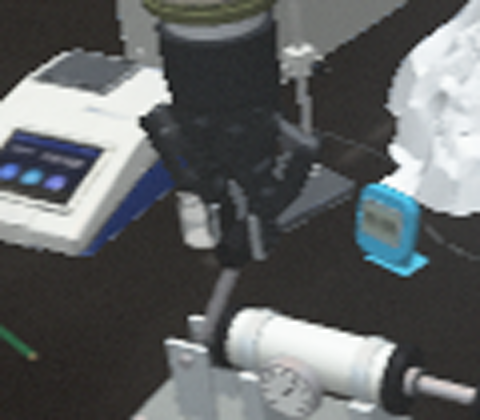

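In the tool's units: -2.5 mm / 750 = -0.0033, 1 mm / 750 = 0.0013.

Call:
tcp_steps --offsets '[{"ty": -0.0033,"tz": 0.0013,"jaw": 20},{"ty": -0.0033,"tz": 0.0013,"jaw": 20},{"ty": -0.0033,"tz": 0.0013,"jaw": 20}]'

```text
time: 5.3
tool_pos: [544.1, 41.1, 168.7]
tcp_rot: [179.7, 0.3, -172.8]
ft_force: [-6.7, 18.1, 17.9]
finger_gap: 22.2
grip_force: 41.6
```

The force doubled with almost no motion, so the lever is at its stop. I'll ease it back.

In the tool's units: 56 mm / 750 = 0.0747, 48 mm / 750 = 0.064.

Call:
tcp_steps --offsets '[{"ty": 0.0107,"tz": -0.0053,"jaw": 20},{"ty": 0.0213,"tz": -0.0093,"jaw": 20},{"ty": 0.032,"tz": -0.012,"jaw": 20},{"ty": 0.0427,"tz": -0.014,"jaw": 20},{"ty": 0.0533,"tz": -0.016,"jaw": 20},{"ty": 0.064,"tz": -0.0167,"jaw": 20},{"ty": 0.0747,"tz": -0.0167,"jaw": 20},{"ty": 0.0747,"tz": -0.0167,"jaw": 20}]'

```text
time: 6.3
tool_pos: [537.1, 93.1, 178.2]
tcp_rot: [-180.0, 0.2, -172.8]
ft_force: [6.9, -0.3, 3.0]
finger_gap: 22.6
grip_force: 43.6
```

Call:
tcp_steps --offsets '[{"ty": 0.0107,"tz": 0.0007,"jaw": 20},{"ty": 0.0213,"tz": 0.0027,"jaw": 20},{"ty": 0.032,"tz": 0.0053,"jaw": 20},{"ty": 0.0427,"tz": 0.0087,"jaw": 20},{"ty": 0.0533,"tz": 0.0127,"jaw": 20},{"ty": 0.0627,"tz": 0.016,"jaw": 20},{"ty": 0.0693,"tz": 0.018,"jaw": 20},{"ty": 0.0693,"tz": 0.018,"jaw": 20}]'

```text
time: 7.3
tool_pos: [530.5, 144.1, 164.4]
tcp_rot: [-179.9, 0.2, -172.8]
ft_force: [7.4, -0.6, 1.7]
finger_gap: 22.8
grip_force: 46.4
```

In the tool's units: -70 mm / 750 = -0.0933, -30 mm / 750 = -0.04.

Call:
tcp_steps --offsets '[{"ty": 0.0027,"jaw": 20},{"ty": 0.0027,"jaw": 20},{"ty": 0.0027,"jaw": 30},{"ty": 0.0027,"jaw": 50},{"ty": 0.0027,"jaw": 50},{"ty": 0.0027,"tz": -0.04,"jaw": 50},{"ty": 0.0027,"tz": -0.0933,"jaw": 50},{"ty": 0.0027,"tz": -0.0933,"jaw": 50}]'

```text
time: 8.3
tool_pos: [530.9, 146.8, 238.0]
tcp_rot: [180.0, 0.4, -172.8]
ft_force: [1.2, 0.7, -0.4]
finger_gap: 49.7
grip_force: 0.0
```

```bash
python3 - <<'E'
from bench import r, eyes, readout
from h import *
s=eyes.snapshot('scene');pickle.dump(s,open('s4.pkl','wb'))
cv2.imwrite('pics/g4.png',cv2.resize(s['pixels'][110:260,140:320],None,fx=4,fy=4,interpolation=2))
E
```

```text
(no output)
```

View pics/g4.png

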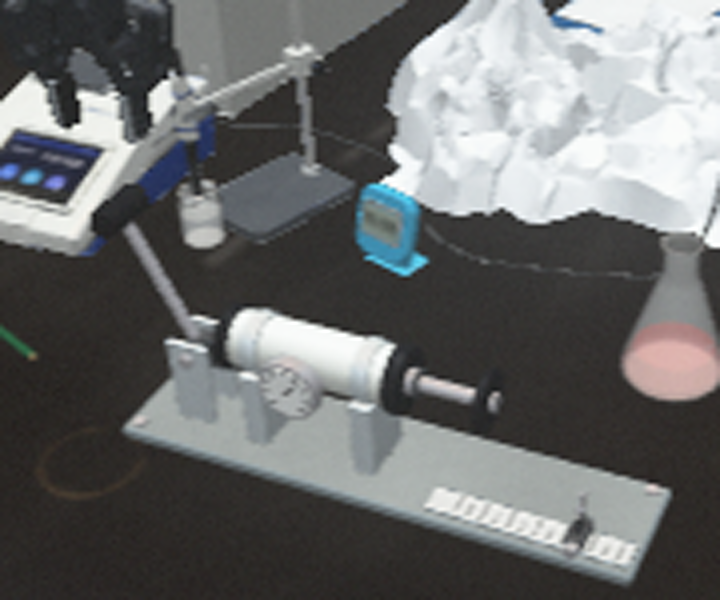

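The lever is home, with its grip at (118,208), and the plunger and clip are untouched. Next I'll turn the tool 90° and move over the rod just behind the disc.

In the tool's units: -273.5 mm / 750 = -0.3647, -245 mm / 750 = -0.3267, 80 degrees / 90 = 0.8889.

```bash
python3 -c "
from bench import r, eyes, readout;print(readout.sense()['joint_pos'])"
```

```text
[ 1.01192903e+01 -5.90742688e-01  9.32006215e+01  5.41986812e-03
  8.71980690e+01 -8.70382300e+01]
```

Call:
tcp_steps --offsets '[{"az": 0.1111,"ty": -0.0467,"jaw": 50},{"az": 0.2222,"ty": -0.0933,"jaw": 50},{"az": 0.3333,"tx": 0.0013,"ty": -0.14,"jaw": 50},{"az": 0.4444,"tx": 0.0013,"ty": -0.1867,"jaw": 50},{"az": 0.5556,"tx": 0.0013,"ty": -0.2333,"jaw": 50},{"az": 0.6667,"tx": 0.0013,"ty": -0.28,"jaw": 50},{"az": 0.7778,"tx": 0.0027,"ty": -0.3267,"jaw": 50},{"az": 0.8889,"tx": 0.0027,"ty": -0.3647,"jaw": 50}]'

```text
time: 9.35
tool_pos: [560.2, -126.3, 232.0]
tcp_rot: [-179.9, -0.1, 106.8]
ft_force: [0.1, 0.9, 0.6]
finger_gap: 50.1
grip_force: 0.0
```

In the tool's units: 10 degrees / 90 = 0.1111.

Call:
tcp_steps --offsets '[{"az": 0.1111,"jaw": 50},{"az": 0.1111,"jaw": 50},{"az": 0.1111,"jaw": 50}]'

```text
time: 9.72
tool_pos: [560.6, -124.8, 232.9]
tcp_rot: [-179.9, -0.0, 97.4]
ft_force: [-0.1, -0.6, 1.0]
finger_gap: 50.2
grip_force: 0.0
```

In the tool's units: 120 mm / 750 = 0.16, 90 mm / 750 = 0.12.

Call:
tcp_steps --offsets '[{"ty": 0.0027,"tz": 0.0667,"jaw": 50},{"ty": 0.0027,"tz": 0.12,"jaw": 50},{"ty": 0.0027,"tz": 0.16,"jaw": 50},{"ty": 0.0027,"tz": 0.16,"jaw": 50}]'

```text
time: 10.22
tool_pos: [560.6, -123.7, 110.6]
tcp_rot: [-179.7, -0.2, 97.3]
ft_force: [-0.7, -0.1, 0.1]
finger_gap: 50.2
grip_force: 0.0
```

```bash
python3 - <<'E'
from bench import r, eyes, readout
from h import *
s=eyes.snapshot('scene');t=eyes.snapshot('top')
cv2.imwrite('pics/g5.png',np.hstack([cv2.resize(s['pixels'][150:260,200:320],None,fx=3.3,fy=3.3,interpolation=2),cv2.resize(t['pixels'][165:275,225:345],None,fx=3.3,fy=3.3,interpolation=2)]))
E
```

```text
(no output)
```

View pics/g5.png

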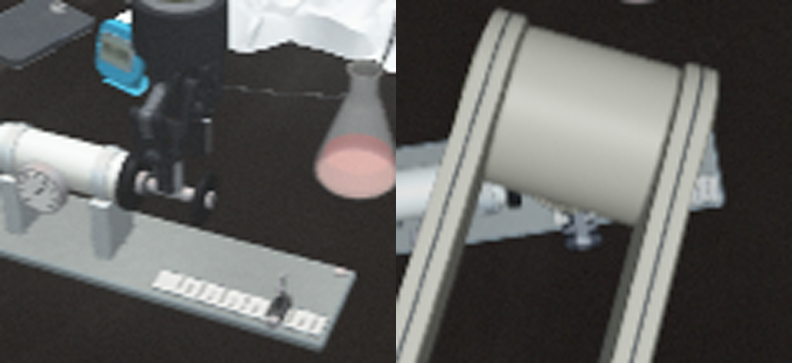

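The front finger, at (172,185), straddles the bare rod between the nut and the disc at (207,195). I'll descend and grip.

In the tool's units: 40 mm / 750 = 0.0533, 20 mm / 750 = 0.0267.

Call:
tcp_steps --offsets '[{"ty": 0.0013,"tz": 0.0267,"jaw": 50},{"ty": 0.0013,"tz": 0.0533,"jaw": 50},{"ty": 0.0013,"tz": 0.0533,"jaw": 50},{"ty": 0.0013,"tz": 0.0533,"jaw": 8},{"ty": 0.0013,"tz": 0.0533,"jaw": 8},{"ty": 0.0013,"tz": 0.0533,"jaw": 8},{"ty": 0.0013,"tz": 0.0533,"jaw": 8},{"ty": 0.0013,"tz": 0.0533,"jaw": 8}]' --force 80

```text
time: 11.32
tool_pos: [563.7, -125.2, 74.7]
tcp_rot: [-180.0, 0.0, 97.2]
ft_force: [-4.2, 0.7, 4.3]
finger_gap: 9.8
grip_force: 70.0
```

In the tool's units: -72 mm / 750 = -0.096, -66 mm / 750 = -0.088.

Call:
tcp_steps --offsets '[{"tx": -0.0107,"jaw": 8},{"tx": -0.0267,"jaw": 8},{"tx": -0.0427,"jaw": 8},{"tx": -0.0587,"jaw": 8},{"tx": -0.0747,"jaw": 8},{"tx": -0.088,"jaw": 8},{"tx": -0.096,"jaw": 8},{"tx": -0.096,"jaw": 8}]'

```text
time: 12.32
tool_pos: [572.5, -195.2, 74.7]
tcp_rot: [-179.9, -0.1, 97.2]
ft_force: [-7.5, 9.2, 8.1]
finger_gap: 9.5
grip_force: 70.4
```

```bash
python3 - <<'E'
from bench import r, eyes, readout
from h import *
s=eyes.snapshot('scene');pickle.dump(s,open('s6.pkl','wb'))
cv2.imwrite('pics/g6.png',cv2.resize(s['pixels'][190:260,220:320],None,fx=8,fy=8,interpolation=2))
E
```

```text
(no output)
```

View pics/g6.png

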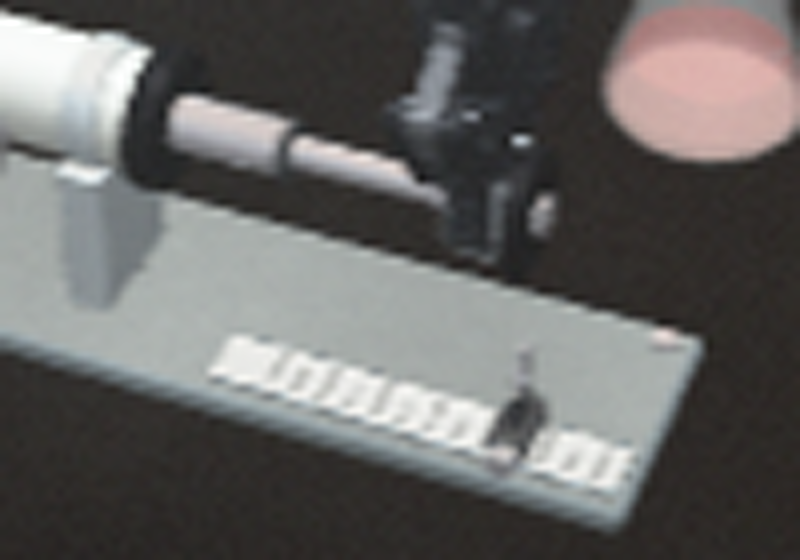

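The disc is now at about (515,215), close to but short of the pointer tip at (526,352) in the perspective of this view. I'll refine the tip's x by fitting the pump frame to the known points in both views.

```bash
python3 - <<'E'
from h import *
from scipy.optimize import least_squares
S=pickle.load(open('s0.pkl','rb'));t,s=S['top'],S['scene']
G6=lambda p:((p[0]+.5)/8-.5+220,(p[1]+.5)/8-.5+190)
G4=lambda p:((p[0]+.5)/4-.5+140,(p[1]+.5)/4-.5+110)
obs=[(t,T((88,121)),(193,-48,12)),(t,T((617,44)),(-217,-48,12)),(t,T((637,165)),(-217,48,12)),(t,T((103,247)),(193,48,12)),
(t,T((470,122)),(-94,0,90)),(t,T((38,179)),(193.7,0,178)),
(s,G6((705,342)),(-217,-48,12)),(s,G6((617,514)),(-217,48,12)),(s,G4((124,428)),(193,48,12)),(s,C((511,270)),(-94,0,90)),(s,C((53,37)),(193.7,0,178))]
def W(v,q):
    c,n=np.cos(v[2]),np.sin(v[2]);return [v[0]+c*q[0]-n*q[1],v[1]+n*q[0]+c*q[1],q[2]]
def f(v):return np.concatenate([proj(c,W(v,q))+(v[3:5] if c is t else v[5:7])-p for c,p,q in obs]+[np.array(v[3:7])*.7])
r=least_squares(f,[553,-49,np.radians(97.1),0,0,0,0],loss='soft_l1');v=r.x
np.set_printoptions(precision=2,suppress=True);print(v,np.degrees(v[2]));print(r.fun[:22].reshape(-1,2))
for n,c,p,yz in [('tip top',t,T((582,152)),(25,54)),('tip sc',s,G6((526,352)),(25,54)),('tip sc2',s,C((629,397)),(25,54)),('disc now sc',s,G6((515,218)),(0,90)),('disc home',s,C((511,270)),(0,90)),('stud home',s,C((519,277)),(0,90)),('stud now',s,G6((545,212)),(0,90))]:
    off=v[3:5] if c is t else v[5:7]
    q=least_squares(lambda x:proj(c,W(v,(x[0],)+yz))+off-p,[-150]);print(n,q.x,q.fun)
E
```

```text
[554.2  -47.49   1.69   0.17   0.43   0.44   0.32] 97.05567581777507
[[-0.92  0.11]
 [ 0.28 -0.43]
 [ 0.47  0.7 ]
 [-0.73  0.05]
 [ 0.17 -0.09]
 [ 0.34 -0.5 ]
 [ 0.28 -1.04]
 [ 0.74  0.23]
 [-0.81 -0.6 ]
 [-0.11  1.08]
 [-0.36  0.13]]
tip top [-172.2] [-0.32 -2.2 ]
tip sc [-173.88] [ 0.24 -0.87]
tip sc2 [-174.44] [ 0.35 -1.25]
disc now sc [-160.06] [ 0.32 -1.22]
disc home [-93.51] [-0.27  1.04]
stud home [-99.02] [-0.03  0.12]
stud now [-169.53] [-0.1  0.4]
```

The stud moved 70.5 mm, the same as the tool, so there's no slip. The tip is at about x = -174, so about 9.5 mm of draw is left.

In the tool's units: -9.7 mm / 750 = -0.0129, -8 mm / 750 = -0.0107.

Call:
tcp_steps --offsets '[{"tx": -0.0053,"jaw": 8},{"tx": -0.0107,"jaw": 8},{"tx": -0.0129,"jaw": 8},{"tx": -0.0129,"jaw": 8},{"tx": -0.0129,"jaw": 8},{"tx": -0.0129,"jaw": 8},{"tx": -0.0129,"jaw": 8},{"tx": -0.0129,"jaw": 8}]'

```text
time: 13.38
tool_pos: [573.7, -204.1, 74.6]
tcp_rot: [-179.9, -0.2, 97.2]
ft_force: [-6.9, 10.6, 7.7]
finger_gap: 9.8
grip_force: 70.6
```

```bash
python3 - <<'E'
from bench import r, eyes, readout
from h import *
s=eyes.snapshot('scene');t=eyes.snapshot('top')
cv2.imwrite('pics/g7.png',np.hstack([cv2.resize(s['pixels'][190:260,240:320],None,fx=5,fy=5,interpolation=2),cv2.resize(t['pixels'][190:260,250:330],None,fx=5,fy=5,interpolation=2)]))
E
```

```text
(no output)
```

View pics/g7.png

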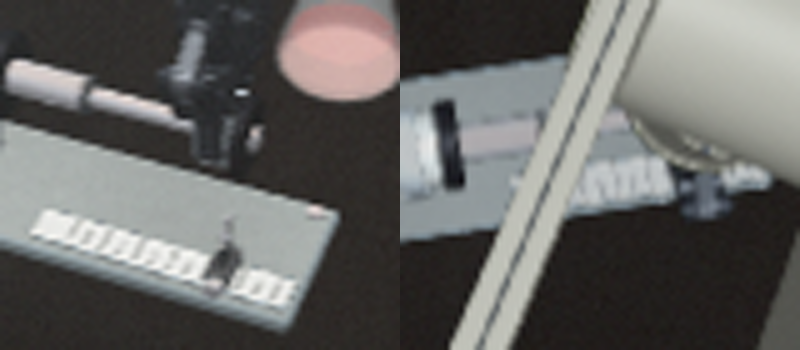

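The stud, at (256,137) in the scene crop, moved out a further 9 mm or so with the tool. The draw is about 79.5 mm against a target of 80. I'll hold it a moment, check that it's steady and hand in.

In the tool's units: -0.3 mm / 750 = -0.0004.

Call:
tcp_steps --offsets '[{"tx": -0.0004,"jaw": 8},{"tx": -0.0004,"jaw": 8},{"tx": -0.0004,"jaw": 8},{"tx": -0.0004,"jaw": 8},{"tx": -0.0004,"jaw": 8},{"tx": -0.0004,"jaw": 8},{"tx": -0.0004,"jaw": 8},{"tx": -0.0004,"jaw": 8}]'

```text
time: 14.48
tool_pos: [573.7, -204.4, 74.6]
tcp_rot: [-179.9, -0.2, 97.2]
ft_force: [-7.6, 9.7, 8.6]
finger_gap: 9.2
grip_force: 70.6
```

```bash
python3 -c "
from bench import r, eyes, readout;print(r.hand_in())"
```

```text
the job is handed in; nothing more can be done
None
```

I pulled the vent lever to its stop and eased it back home, then drew the plunger about 80 mm to the pointer and handed in with the fingers still holding it steady; hand-in returned no verdict, and I estimate the pointer position is good to about 1–2 mm.

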